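Square up the slide case and stack the slide cartons

TASK

First push the blue slide case fully home into the corner of the yellow L-shaped stop, square and flush against both bars. Then stack the three slide cartons on it one at a time, the large green-banded one first, then the medium orange one, then the small purple one on top, each set down gently (not dropped), centred on the one below with its long side running the same way. Leave the bottles, jars and everything else on the bench where they are.

Things in the scene. Friction and masses are not known exactly. Their poses are not given: they have to be found in the camera images.
- stop: Fixed yellow L-shaped stop on the black bench: two low bars, 22 mm high and 12 mm thick. Origin at the inside corner, at bench level. The far bar's inner face lies along the stop's y axis (it runs 150 mm from the corner to -y); the side bar's inner face lies along its x axis (150 mm from the corner to -x). The free space of the corner is at -x, -y. Yaw varies by up to 0.25 rad.
- case: Blue closed slide case, 100 mm (its x) by 128 mm (its y) by 36 mm high, about 0.4 kg, too wide to grip, white paper on its flat lid. Origin at the centre of its underside, z up. It stands loose before the stop's corner, 25 to 60 mm from each bar, turned by up to 0.3 rad. Home: centre 50 mm (stop's -x) and 64 mm (stop's -y) from the corner, axes parallel to the stop's.
- carton_large: Large closed slide carton, white with a green band, 62 mm (its x, the width to grip) by 96 mm (its y) by 34 mm high, about 0.3 kg, lying flat on the bench. Origin at the centre of its underside, z up.
- carton_medium: Medium closed slide carton, white with an orange band, 56 mm (x, the width to grip) by 84 mm (y) by 32 mm high, about 0.24 kg, lying flat. Origin at the centre of its underside, z up.
- carton_small: Small closed slide carton, white with a purple band, 50 mm (x, the width to grip) by 72 mm (y) by 30 mm high, about 0.18 kg, lying flat. Origin at the centre of its underside, z up.
- jar_black: Specimen jar, black lid with a yellow sticker, 64 mm across, 84 mm high. Bystander; origin at the centre of its underside.
- jar_white: Specimen jar, white lid with a yellow sticker, 64 mm across, 84 mm high. Bystander; origin at the centre of its underside.
- dish: Covered glass dish, 90 mm across, 18 mm high. Bystander; origin at the centre of its underside.
- forceps: Steel forceps lying along their x axis, 163 mm long, 10 mm wide, 7 mm high. Bystander; origin 63 mm from the blunt end, at bench level.
- vial: Small amber vial with a white cap, 30 mm across, 55 mm high, beside the stop. Bystander; origin at the centre of its underside.
- wash_blue: Tall wash bottle, blue cap and bent spout, 58 mm across, 208 mm high; the spout reaches 40 mm from the axis to its -x. Bystander; origin at the centre of its underside.
- wash_white: Tall wash bottle, white cap and bent spout, 58 mm across, 208 mm high; the spout reaches 40 mm from the axis to its -x. Bystander; origin at the centre of its underside.
- wash_red: Tall wash bottle, red cap and bent spout, 58 mm across, 208 mm high; the spout reaches 40 mm from the axis to its -x. Bystander; origin at the centre of its underside.

How it is judged (in metres and radians):
On the way, in this order (a step that is already met when the one before it is completed fails the run):
1. the blue case is home in the corner of the stop, flush with both bars (x of case in the frame of stop between -0.054 and -0.046 m and y of case in the frame of stop between -0.068 and -0.06 m and angle between the y axis of case and the y axis of stop, either way round below 0.04 rad), for 0.2 s.
2. the large green carton stands square and centred on the blue case, released (x of carton_large in the frame of case between -0.008 and 0.008 m and y of carton_large in the frame of case between -0.008 and 0.008 m and z of carton_large in the frame of case between 0.032 and 0.04 m and angle between the y axis of carton_large and the y axis of case, either way round below 0.1 rad and angle between carton_large's own z axis and vertical below 0.06 rad and contact force between the fingers and carton_large below 0.1 N and linear speed of carton_large below 0.03 m/s), for 0.2 s.
3. the medium orange carton stands square and centred on the large one, released (x of carton_medium in the frame of carton_large between -0.008 and 0.008 m and y of carton_medium in the frame of carton_large between -0.008 and 0.008 m and z of carton_medium in the frame of carton_large between 0.03 and 0.038 m and angle between the y axis of carton_medium and the y axis of carton_large, either way round below 0.1 rad and angle between carton_medium's own z axis and vertical below 0.06 rad and contact force between the fingers and carton_medium below 0.1 N and linear speed of carton_medium below 0.03 m/s), for 0.2 s.
4. the small purple carton stands square and centred on the medium one, released (x of carton_small in the frame of carton_medium between -0.008 and 0.008 m and y of carton_small in the frame of carton_medium between -0.008 and 0.008 m and z of carton_small in the frame of carton_medium between 0.028 and 0.036 m and angle between the y axis of carton_small and the y axis of carton_medium, either way round below 0.1 rad and angle between carton_small's own z axis and vertical below 0.06 rad and contact force between the fingers and carton_small below 0.1 N and linear speed of carton_small below 0.03 m/s), for 0.2 s.
At the end, for the whole second after the job is handed in: Blue case within 4 mm of home along both bars and 0.04 rad of parallel to the stop; large, medium, small carton stacked on it in that order, each flat, its centre within 8 mm of the one below along both its sides and its long side within 0.1 rad of parallel; all released and at rest (all of step 1 and all of step 2 and all of step 3 and all of step 4); the robot touches nothing.
It fails at once if a bottle, jar, dish, vial or forceps is moved more than 20 mm from where it stood (distance of any of wash_blue, wash_white, wash_red, jar_black, jar_white, dish, forceps, vial from where it was at the start of the episode above 0.02 m).
It fails at once if a carton is dropped or thrown (moves faster than 0.5 m/s while the fingers do not touch it) ((linear speed of carton_large above 0.5 m/s and contact force between the fingers and carton_large below 0.05 N) or (linear speed of carton_medium above 0.5 m/s and contact force between the fingers and carton_medium below 0.05 N) or (linear speed of carton_small above 0.5 m/s and contact force between the fingers and carton_small below 0.05 N)).
It also fails if it takes over 72 s, if anything falls off the work surface, if the arm or the gripper's body presses on something with over 40 N, if the wrist force passes 120 N, or if a joint passes its speed limit or range.

ROBOT

A 6-joint arm with a two-finger parallel gripper is mounted at the origin on the work surface. World frame = base frame: x ahead of the robot, y to its left, z up, the work surface at z = 0. Lengths are in m, angles in degrees, forces in N, time in s.
With the tool pointing down it reaches from about 0.425 to 0.95 m from the base axis. Payload 3.5 kg.
Tool frame: the origin (TCP) lies at the very end of the fingers, on their centre line; the grasp point (between the pads) lies bot.grasp_offset behind it (bot.grasp_offset is the distance from the TCP to the grasp point, in m); z points along the fingers, y is the line along which they close (so a half turn about z gives the same grasp; the last joint's range is limited). The gripper opens to 85 mm and grips with 20 to 120 N. Pads are 22 mm wide; open, the fingers measure 114 mm over their backs; the gripper's body (76 mm by 85 mm) begins 54 mm behind the grasp point. The pads swing forward as they close: fully open they stand 13 mm farther back than shut.
Start: joints at [-72.823, 16.404, 90.338, -0, 73.258, -8.594], TCP at [0.294, -0.608, 0.231] pointing down, gripper open.
Joint ranges: [-158.93, 158.93], [-51.34, 127.21], [12.03, 142.37], [-87.48, 267.48], [13.55, 161.25], [-162.69, 162.69]. Speed limits (degrees/s): [159.86, 159.86, 180, 180, 180, 180].

INTERFACE

Orientations are given as [roll, pitch, yaw] about the fixed x, y, z axes, in that order (R = Rz(yaw) Ry(pitch) Rx(roll)).
In Python, from station import sensors, eyes, ticket, bot gives the robot as it stands.
- The arm moves only by the tool send_rows, never from a script. Its argument "motion" is one flat list of numbers, 5 for each row, row after row: the closure in counts, from 0 (fully open) to 255 (shut), then the shift along the tool's x, y, z in m, then the turn about the tool's z in degrees. A call has exactly 5 rows; each row shifts and turns the commanded pose from where the row before left it, along the tool's axes as they then stand; what a row does not reach is not made up. A row lasts 1/10 s, in which the tool goes at most 50 mm and 8.59 degrees, less where a joint would pass 70% of its speed; a pose out of reach is approached as far as the arm can. A call with a gripper value outside its range is refused whole. The fingers move at their own pace and stop on an object; "squeeze" is the grip in N (left out, the last holds). Time passes only in rows, so rows that do not move let the fingers close, or fill a call up. It gives the time, the measured TCP pose, the force, the opening and the grip force at its end, in the units of the state.
- sensors.read_state(): the state, without advancing time (a new reading comes with each control period).
- eyes.read_camera(name): name is "side" or "top"; returns (picture, depth): 480x640x3 uint8, red, green, blue; 480x640 float32, m along the optical axis (not along the pixel's ray), 0 where there is no reading.
- eyes.camera_model(name): a dict with "fx", "fy", "cx", "cy" (pixels), "xyz" and "rotation" of the camera in the world. Camera axes: x right, y down, z forward; pixel columns grow to the right and rows downward; lengths in m; the calibration is good to about 2 mm. A picture is of the moment at which its call begins. camera_model takes no time and is no camera call.
- ticket.sign_off(): hands the job in; it is judged then, once.
Trained networks look in the newest picture that a camera, given by its name, has taken for a name from the list of things; names that differ only in an ending like _2 or _b are one class to them, and where a whole thing is asked for, a point or a joint stands for the part that bears it (a point fixed in the world has none). Each returns a list of dicts, best first, with "confidence" (0 to 1); they miss things now and then, are a little off and sometimes report something else, mostly with a low value. They report only what shows in the picture. A call takes as long as a camera call.
- eyes.regions_of(camera, query): "region" (480x640 bool, what is visible of it) and "pixel" ([column, row] in pixels, amid what is visible of it).
The state is a dict: "t": time; "qpos": joint angles; "qd": joint speeds; "joint_torque": joint torques, N m; "eef_pos": TCP position; "ee_rot": TCP orientation; "contact_force": force on the tool from outside, world axes, zero at the start; "wrist_torque": the same for the moment, N m; "opening": finger opening in m; "grasp_force": force on a finger pad.
Only numpy, scipy, OpenCV 4.12 (cv2) and the standard library are available. Lean on these libraries where they do the work, as an engineer would, in place of code of your own. Each camera call takes 0.05 s, during which the arm holds its last target. There are 200 camera calls.

## Working session

There is one attempt and no reset: what is moved stays moved. The work goes in short steps, Python scripts to look and compute and a tool call to move; the robot and the scene stay as the last step left them, time stands still between calls to the robot, and variables do not carry over. Pictures are saved under pics/ and viewed, at most 10 in all, crops included, and the job is handed in when it is done.

Besides the shell and the picture viewer there is one more tool, called as name(argument=value, ...) on one line, values as JSON. send_rows: Moves the arm, as the interface text tells. Its arguments: {"type":"object","properties":{"motion":{"type":"array","items":{"type":"number"}},"squeeze":{"type":"number"}},"required":["motion"]}

```bash
mkdir -p pics; ls
cat > h.py <<'E'
import numpy as np, cv2
from station import sensors, eyes, ticket, bot
def cloud(name, d):
    m=eyes.camera_model(name); v,u=np.mgrid[0:480,0:640]
    P=np.stack([(u-m["cx"])/m["fx"]*d,(v-m["cy"])/m["fy"]*d,d],-1)
    return P@np.array(m["rotation"]).T+np.array(m["xyz"])
def top_rect(P,reg,tol=.006):
    """rectangle of the top face: centre, yaw(deg) of its long side, sizes, z"""
    Q=P[reg&np.isfinite(P).all(-1)]; Q=Q[Q[:,2]>.003]
    z=np.percentile(Q[:,2],90); T=Q[abs(Q[:,2]-z)<tol]
    z=np.median(T[:,2])
    (c,s,a)=cv2.minAreaRect((T[:,:2]*1000).astype(np.float32))
    if s[0]<s[1]: a+=90; s=s[::-1]
    a=(a+90)%180-90
    return np.round(c,1),round(a,2),np.round(s,1),round(z*1000,1),len(T)
E
python3 - <<'E'
from h import *
print(bot.grasp_offset, sensors.read_state())
for n in("top","side"):
    p,d=eyes.read_camera(n); cv2.imwrite(f"pics/{n}0.png",p[...,::-1]); np.save(f"{n}0.npy",d)
    m=eyes.camera_model(n); print(n,m)
    P=cloud(n,d)
    for q in["stop","case","carton_large","carton_medium","carton_small"]:
        for r in eyes.regions_of(n,q)[:2]:
            try: print(n,q,r["confidence"],r["pixel"],r["region"].sum(),top_rect(P,r["region"]&(d>0)))
            except Exception as e: print(q,e)
E
```

```text
pics
0.0187 {'t': 0.0, 'qpos': array([-7.28224329e+01,  1.64515291e+01,  9.04216115e+01,  1.91970348e-03,
        7.32582643e+01, -8.59353675e+00]), 'qd': array([-0.01750069,  0.07636115,  0.0554881 ,  0.01255801, -0.05813289,
       -0.01316234]), 'joint_torque': array([-8.85745994e-04, -4.05984485e+01, -2.92624640e+01, -1.83738643e-04,
        5.86231487e-03, -3.80267466e-06]), 'eef_pos': array([ 0.29332445, -0.60721906,  0.22998072]), 'ee_rot': array([-1.79870345e+02, -2.14514559e-02,  2.57705245e+01]), 'contact_force': array([0.06023585, 0.14864479, 0.8769189 ]), 'wrist_torque': array([0.01836641, 0.02416369, 0.01126341]), 'grasp_force': 0.0, 'opening': 0.08542017444129107}
top {'fx': 578.763906390505, 'fy': 578.763906390505, 'cx': 313.5632437478062, 'cy': 236.25550147002724, 'xyz': array([0.20407665, 0.02479827, 1.5601969 ]), 'rotation': array([-167.20077824,   -0.21949281,  -87.35999407])}Traceback (most recent call last):
  File "<stdin>", line 6, in <module>
  File "h.py", line 6, in cloud
    return P@np.array(m["rotation"]).T+np.array(m["xyz"])
           ~~~~~~~~~~~~~~~~~~~~~~~~~~~^~~~~~~~~~~~~~~~~~~
ValueError: operands could not be broadcast together with shapes (480,640) (3,)
```

```bash
sed -i 's/P@np.array(m\["rotation"\]).T/P@Rot.from_euler("xyz",m["rotation"],degrees=True).as_matrix().T/; 1a from scipy.spatial.transform import Rotation as Rot' h.py
python3 - <<'E'
from h import *
for n in("top","side"):
    p,d=eyes.read_camera(n); cv2.imwrite(f"pics/{n}0.png",p[...,::-1]); np.save(f"{n}0.npy",d)
    P=cloud(n,d); print(n,eyes.camera_model(n)["xyz"])
    for q in["stop","case","carton_large","carton_medium","carton_small","jar_black","jar_white","dish","forceps","vial","wash_blue","wash_white","wash_red"]:
        for r in eyes.regions_of(n,q)[:2]:
            np.save(f"{n}_{q}.npy",r["region"])
            try: print(n,q,round(r["confidence"],2),np.round(r["pixel"]),r["region"].sum(),top_rect(P,r["region"]&(d>0)))
            except Exception as e: print(q,e)
E
```

```text
top [0.20407665 0.02479827 1.5601969 ]
top stop 0.94 [210. 213.] 622 (array([539.3, 256.1]), -1.58, array([162.3, 160.4]), np.float64(22.3), 333)
top carton_large 0.98 [369. 249.] 900 (array([ 516.8, -121.5]), -75.98, array([96.4, 62.2]), np.float64(34.4), 550)
top carton_large 0.7 [460. 238.] 628 (array([ 561.5, -364.9]), 3.03, array([60.8, 60.5]), np.float64(84.0), 321)
top carton_medium 0.89 [455. 289.] 807 (array([ 421.1, -355. ]), -82.31, array([85.7, 56.3]), np.float64(32.2), 473)
top carton_small 0.82 [409. 202.] 558 (array([ 661.1, -227.5]), 83.74, array([71.9, 52.3]), np.float64(29.7), 337)
top jar_black 0.9 [398. 301.] 572 (array([ 385.9, -196. ]), 0.15, array([61.6, 61.4]), np.float64(83.9), 378)
top jar_white 0.56 [462. 237.] 585 (array([ 560.4, -363.4]), 0.94, array([58.1, 57.4]), np.float64(84.0), 302)
top dish 0.57 [309. 291.] 879 (array([403.9,  47. ]), 29.35, array([87.9, 86.3]), np.float64(16.3), 544)
top forceps 0.69 [474. 201.] 753 (array([ 654.3, -380.3]), 19.78, array([38.7, 35.7]), np.float64(159.3), 136)
top forceps 0.47 [166. 322.] 79 (array([333.8, 423.3]), 
[... 1856 characters left out ...]
88.9]), np.float64(16.6), 998)
side forceps 0.59 [224. 408.] 361 (array([354.9, 426.1]), 4.59, array([157.3,   8.9]), np.float64(6.7), 333)
side vial 0.61 [155. 342.] 444 (array([517.3, 455.3]), -14.7, array([22.4, 22.1]), np.float64(55.8), 128)
side wash_blue 0.81 [400. 147.] 1030 (array([ 651. , -368.7]), 30.14, array([35.6, 15.7]), np.float64(152.4), 54)
side wash_white 0.96 [311. 180.] 1427 (array([696.5, -63.4]), -16.08, array([41.4, 37.7]), np.float64(160.4), 134)
side wash_red 0.73 [255. 188.] 1379 (array([754. ,  68.7]), -8.09, array([41.2, 35.4]), np.float64(160.1), 145)
side wash_red 0.6 [257. 292.] 3123 (array([504.4, 235.8]), -89.67, array([129.1, 102.9]), np.float64(37.1), 2287)
```

View pics/top0.png

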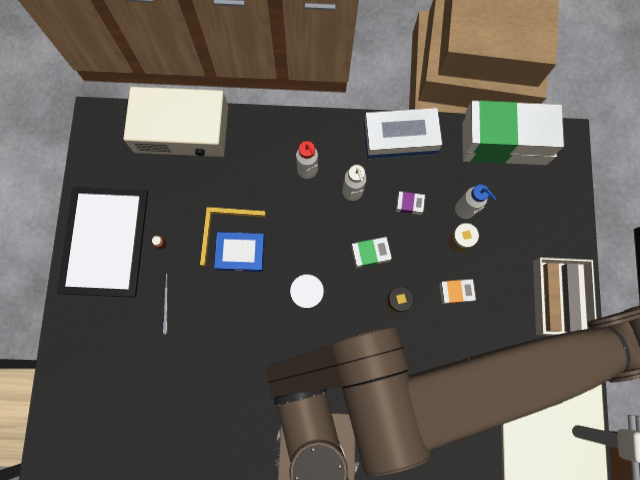

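View pics/side0.png

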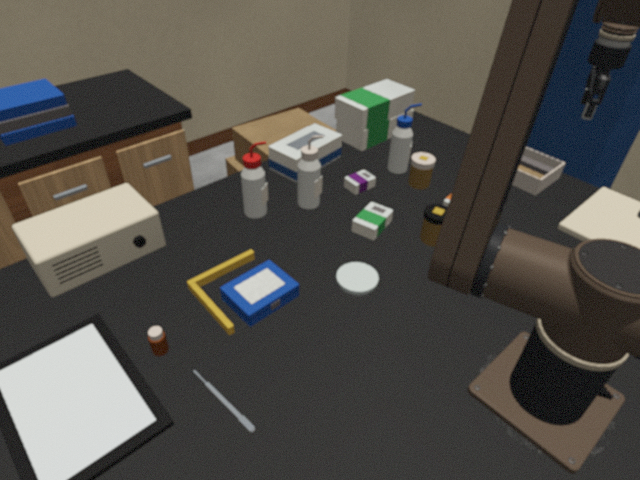

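The pictures agree with the networks. In the top view, the stop corner is near (207,210), opening down and to the right. The case is at (239,251), the green carton at (372,252), the orange at (458,292) and the purple at (411,203). Next I'll fit the stop and the case precisely.

```bash
cat >> h.py <<'E'
from scipy.optimize import minimize
def fit_stop(P,reg,d):
    Q=P[reg&(d>0)]; Q=Q[abs(Q[:,2]-.0222)<.004][:,:2]
    def f(p):
        c,s=np.cos(p[2]),np.sin(p[2]); L=(Q-p[:2])@np.array([[c,-s],[s,c]])
        # distance to centre lines of the two bars
        a=np.hypot(L[:,0]-.006,np.clip(np.maximum(-.150-L[:,1],L[:,1]-.012),0,1))
        b=np.hypot(L[:,1]-.006,np.clip(np.maximum(-.150-L[:,0],L[:,0]-.012),0,1))
        return np.mean(np.clip(np.minimum(a,b),0,.012)**2)*1e6
    best=min((minimize(f,[Q[:,0].max()-.015,Q[:,1].max()-.02,y],method="Nelder-Mead",options=dict(xatol=1e-5,fatol=1e-5,maxiter=2000)) for y in(-.2,-.1,0,.1,.2)),key=lambda r:r.fun)
    return best.x,best.fun
def find(n,q,P):
    return eyes.regions_of(n,q)[0]["region"]
E
python3 - <<'E'
from h import *
for n in("top","side"):
    d=np.load(f"{n}0.npy");P=cloud(n,d)
    x,f=fit_stop(P,np.load(f"{n}_stop.npy"),d); print(n,x,np.degrees(x[2]),f)
    # case by colour+height box
    box=(P[...,2]>.031)&(P[...,2]<.042)&(P[...,0]>.42)&(P[...,0]<.62)&(P[...,1]>.13)&(P[...,1]<.34)&(d>0)
    c=top_rect(P,box); print(c)
    r=Rot.from_euler("z",-x[2]).as_matrix(); print("in stop",r[:2,:2]@(c[0]/1000-x[:2])*1000, c[1]-np.degrees(x[2]))
E
```

```text
top [ 0.6091395   0.32242213 -0.02544785] -1.4580541578138873 12.422641252074188
(array([501. , 234.3]), -89.16, array([127.6,  99.9]), np.float64(36.4), 1157)
in stop [-105.86221234  -90.84522153] -87.7019458421861
side [ 0.53150767 -0.07394274  0.31912052] 18.284259228432745 52.79127560654656
(array([504.4, 235.8]), -89.67, array([129.1, 102.9]), np.float64(37.1), 2286)
in stop [ 71.43703606 302.60888712] -107.95425922843275
```

```bash
cat >> h.py <<'E'
def plan(wps):
    """wps: (x,y,z mm, yaw deg, closure, mm per row). Prints rounded rows, 5 per call, ending with a still row."""
    s=sensors.read_state(); p=np.array(s["eef_pos"])*1000; yaw=s["ee_rot"][2]; rows=[]
    print("at",p.round(1),s["ee_rot"].round(2),"t",round(s["t"],2))
    for x,y,z,w,g,st in wps:
        q=np.array([x,y,z]); dy=(w-yaw+180)%360-180
        n=max(1,int(np.ceil(max(np.linalg.norm(q-p)/st,abs(dy)/7))))
        for k in range(n):
            dd=(q-p)/(n-k); a=np.radians(yaw); t=round(-((w-yaw+180)%360-180)/(n-k),1)
            v=np.round([np.cos(a)*dd[0]+np.sin(a)*dd[1],np.sin(a)*dd[0]-np.cos(a)*dd[1],-dd[2]],1)
            rows.append([g,*(v/1000).round(4),t])
            p=p+np.array([np.cos(a)*v[0]+np.sin(a)*v[1],np.sin(a)*v[0]-np.cos(a)*v[1],-v[2]]); yaw-=t
    rows.append([rows[-1][0],0,0,0,0])
    while len(rows)%5: rows.append([rows[-1][0],0,0,0,0])
    for i in range(0,len(rows),5): print(",".join("%g"%(v+0) for r in rows[i:i+5] for v in r))
E
python3 - <<'E'
from h import *
plan([(470,-200,230,0,0,42),(470,50,230,-1.5,0,42),(412,238,150,-1.5,0,42)])
E
```

```text
at [ 293.5 -607.8  231.3] [180.     0.    25.77] t 1.45
0,0.0306,-0.0264,0.0001,2.3,0,0.0295,-0.0276,0.0001,2.3,0,0.0283,-0.0288,0.0001,2.4,0,0.0271,-0.0299,0.0001,2.3,0,0.0259,-0.031,0.0001,2.4
0,0.0246,-0.0321,0.0001,2.3,0,0.0233,-0.033,0.0001,2.4,0,0.0219,-0.034,0.0002,2.3,0,0.0205,-0.0348,0.0001,2.4,0,0.019,-0.0357,0.0002,2.3
0,0.0175,-0.0363,0.0001,2.4,0,0,-0.0417,0,0.2,0,-0.0002,-0.0417,0,0.3,0,-0.0004,-0.0417,0,0.2,0,-0.0005,-0.0416,0,0.3
0,-0.0007,-0.0417,0,0.2,0,-0.0009,-0.0416,0,0.3,0,-0.0105,-0.0311,0.0133,0,0,-0.0105,-0.0311,0.0133,0,0,-0.0105,-0.0311,0.0134,0
0,-0.0105,-0.031,0.0133,0,0,-0.0105,-0.0311,0.0134,0,0,-0.0105,-0.031,0.0133,0,0,0,0,0,0,0,0,0,0,0
```

send_rows(motion=[0,0.031,-0.026,0,2.3,0,0.03,-0.028,0,2.3,0,0.028,-0.029,0,2.4,0,0.027,-0.03,0,2.3,0,0.026,-0.031,0,2.4])

```text
t: 1.95
eef_pos: [0.3746, -0.4205, 0.2315]
ee_rot: [180.0, -0.0, 14.0]
contact_force: [0.3, 0.2, 0.3]
opening: 0.0854
grasp_force: 0.0
```

send_rows(motion=[0,0.025,-0.032,0,2.3,0,0.023,-0.033,0,2.4,0,0.022,-0.034,0,2.3,0,0.02,-0.035,0,2.4,0,0.019,-0.036,0,2.3])

```text
t: 2.45
eef_pos: [0.4546, -0.2346, 0.2316]
ee_rot: [180.0, -0.0, 2.3]
contact_force: [0.6, -0.3, -0.3]
opening: 0.0857
grasp_force: 0.0
```

send_rows(motion=[0,0.018,-0.036,0,2.4,0,0,-0.042,0,0.2,0,0,-0.042,0,0.3,0,0,-0.042,0,0.2,0,0,-0.042,0,0.3])

```text
t: 2.95
eef_pos: [0.4716, -0.0298, 0.2316]
ee_rot: [180.0, -0.1, -1.1]
contact_force: [-0.2, 0.2, -0.4]
opening: 0.0855
grasp_force: 0.0
```

send_rows(motion=[0,-0.001,-0.042,0,0.2,0,-0.001,-0.042,0,0.3,0,-0.01,-0.031,0.013,0,0,-0.01,-0.031,0.013,0,0,-0.01,-0.031,0.013,0])

```text
t: 3.45
eef_pos: [0.4435, 0.1478, 0.1923]
ee_rot: [-180.0, -0.1, -1.5]
contact_force: [-0.0, 0.0, -0.0]
opening: 0.0856
grasp_force: 0.0
```

send_rows(motion=[0,-0.01,-0.031,0.013,0,0,-0.01,-0.031,0.013,0,0,-0.01,-0.031,0.013,0,0,0,0,0,0,0,0,0,0,0])

```text
t: 3.95
eef_pos: [0.416, 0.2406, 0.1532]
ee_rot: [180.0, 0.0, -1.4]
contact_force: [-0.6, -0.1, 0.0]
opening: 0.0856
grasp_force: 0.0
```

Run:
```python
from h import *
plan([(410,237,3,-1.5,0,40)])
plan([(410,237,3,-1.5,0,40),(500,235,3,-1.5,0,12)])
```

```text
at [416.  240.6 153.2] [ 1.7997e+02  2.0000e-02 -1.4200e+00] t 3.95
0,-0.0015,0.0009,0.0375,0,0,-0.0015,0.0009,0.0376,0,0,-0.0015,0.001,0.0375,0,0,-0.0014,0.0009,0.0376,0.1,0,0,0,0,0
at [416.  240.6 153.2] [ 1.7997e+02  2.0000e-02 -1.4200e+00] t 3.95
0,-0.0015,0.0009,0.0375,0,0,-0.0015,0.0009,0.0376,0,0,-0.0015,0.001,0.0375,0,0,-0.0014,0.0009,0.0376,0.1,0,0.0112,0,0,0
0,0.0113,-0.0001,0,0,0,0.0112,0,0,0,0,0.0113,-0.0001,0,0,0,0.0112,0,0,0,0,0.0113,-0.0001,0,0
0,0.0112,0,0,0,0,0.0113,-0.0001,0,0,0,0,0,0,0,0,0,0,0,0,0,0,0,0,0
```

send_rows(motion=[0,-0.0015,0.001,0.038,0,0,-0.0015,0.001,0.038,0,0,-0.0015,0.001,0.037,0,0,-0.0015,0.001,0.037,0,0,0.01,0,0,0])

```text
t: 4.45
eef_pos: [0.4158, 0.2336, -0.001]
ee_rot: [179.8, 0.6, -1.6]
contact_force: [-1.1, 0.7, -0.4]
opening: 0.0853
grasp_force: 0.0
```

send_rows(motion=[0,0.011,0,0,0,0,0.011,0,0,0,0,0.011,0,0,0,0,0.011,0,0,0,0,0.01,0,0,0])

```text
t: 4.95
eef_pos: [0.4753, 0.2349, 0.0052]
ee_rot: [-180.0, 0.0, -1.6]
contact_force: [-5.9, 0.7, 4.7]
opening: 0.0852
grasp_force: 3.0
```

send_rows(motion=[0,0.006,0,0,0,0,0.006,0,0,0,0,0.004,0,0,0,0,0,0,0,0,0,0,0,0,0])

```text
t: 5.45
eef_pos: [0.4916, 0.2343, 0.004]
ee_rot: [-180.0, -0.2, -1.5]
contact_force: [-0.4, -0.1, -0.3]
opening: 0.0854
grasp_force: 0.0
```

send_rows(motion=[0,0.002,0,0,0,0,0.002,0,0,0,0,0.002,0,0,0,0,0,0,0,0,0,0,0,0,0])

```text
t: 5.95
eef_pos: [0.4958, 0.234, 0.0033]
ee_rot: [180.0, 0.1, -1.5]
contact_force: [-4.9, 0.4, 2.3]
opening: 0.0858
grasp_force: 2.1
```

```bash
cat >> h.py <<'E'
def look(tag=None,n="top"):
    p,d=eyes.read_camera(n);P=cloud(n,d)
    if tag: cv2.imwrite(f"pics/{tag}.png",p[...,::-1])
    x=np.array([.60914,.32242,-.02545])
    box=(P[...,2]>.031)&(P[...,2]<.042)&(P[...,0]>.42)&(P[...,0]<.62)&(P[...,1]>.13)&(P[...,1]<.34)&(d>0)
    b=(p[...,2].astype(int)>p[...,0]+40); box2=box&b   # blue rim only
    for B in(box,box2):
        c=top_rect(P,B); r=Rot.from_euler("z",-x[2]).as_matrix()
        print("case",c,"in stop",(r[:2,:2]@(c[0]/1000-x[:2])*1000).round(1),c[1]-np.degrees(x[2]))
E
python3 - <<'E'
from h import *
look("push1")
E
```

```text
case (array([544.4, 231.4]), 88.0, array([127.1, 117.8]), np.float64(36.5), 344) in stop [-62.4 -92.6] 89.45817758860794
case (array([558.7, 230.9]), 88.0, array([127.1,  89.1]), np.float64(36.5), 328) in stop [-48.1 -92.8] 89.45817758860794
```

View pics/push1.png

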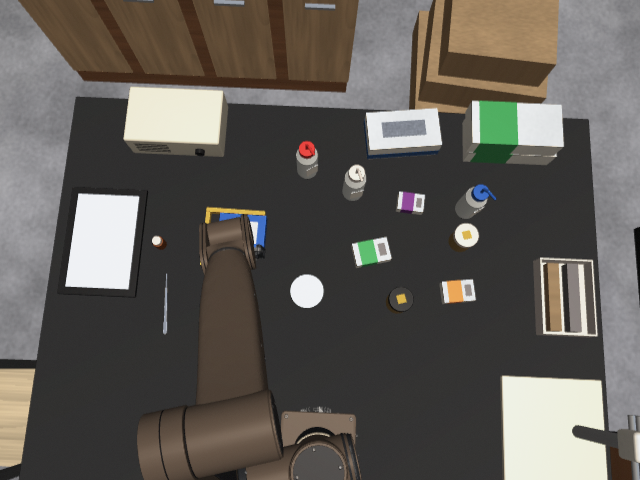

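The picture shows the case with its front edge just short of the far bar, around row 213, and the gripper behind it. I'll keep going until the force rises.

send_rows(motion=[0,0.002,0,0,0,0,0.002,0,0,0,0,0,0,0,0,0,0,0,0,0,0,0,0,0,0])

```text
t: 6.5
eef_pos: [0.5, 0.2338, 0.0032]
ee_rot: [180.0, 0.0, -1.5]
contact_force: [-4.2, 0.1, 1.8]
opening: 0.0857
grasp_force: 2.2
```

send_rows(motion=[0,0.002,0,0,0,0,0,0,0,0,0,0,0,0,0,0,0,0,0,0,0,0,0,0,0])

```text
t: 7.0
eef_pos: [0.4999, 0.2338, 0.0031]
ee_rot: [179.9, 0.3, -1.5]
contact_force: [-10.5, 0.3, 7.2]
opening: 0.0852
grasp_force: 5.3
```

send_rows(motion=[0,0.003,0,0,0,0,0,0,0,0,0,-0.02,0,0,0,0,-0.02,0,0,0,0,0,0,0,0])

```text
t: 7.5
eef_pos: [0.4643, 0.2349, 0.003]
ee_rot: [-180.0, -0.1, -1.5]
contact_force: [0.8, -0.1, -0.3]
opening: 0.0854
grasp_force: 0.0
```

Run:
```python
from h import *
plan([(464,232,90,0,80,40),(554,134,90,88.5,80,40),(554,134,6,88.5,80,35),(554.3,152,6,88.5,80,10)])
```

```text
at [464.3 234.9   3. ] [-1.80e+02 -5.00e-02 -1.49e+00] t 7.5
80,-0.0001,0.001,-0.029,-0.5,80,-0.0001,0.001,-0.029,-0.5,80,0,0.0009,-0.029,-0.5,80,0.0069,0.0075,0,-6.8,80,0.006,0.0083,0,-6.8
80,0.005,0.009,0,-6.8,80,0.0039,0.0095,0,-6.8,80,0.0027,0.0099,0,-6.8,80,0.0015,0.0101,0,-6.8,80,0.0003,0.0102,0,-6.8
80,-0.0009,0.0102,0,-6.8,80,-0.0021,0.01,0,-6.8,80,-0.0033,0.0097,0,-6.8,80,-0.0044,0.0092,0,-6.8,80,-0.0055,0.0087,0,-6.8
80,-0.0064,0.0079,0,-6.9,80,0,0,0.028,0,80,0,0,0.028,0,80,0,0,0.028,0,80,0.009,-0.0001,0,0
80,0.009,0,0,0,80,0,0,0,0,80,0,0,0,0,80,0,0,0,0,80,0,0,0,0
```

send_rows(motion=[80,0,0.001,-0.029,-0.5,80,0,0.001,-0.029,-0.5,80,0,0.001,-0.029,-0.5,80,0.007,0.0075,0,-6.8,80,0.006,0.0085,0,-6.8])

```text
t: 8.0
eef_pos: [0.4827, 0.2168, 0.0929]
ee_rot: [180.0, -0.5, 13.8]
contact_force: [0.5, 0.3, -0.2]
opening: 0.0584
grasp_force: 0.0
```

send_rows(motion=[80,0.005,0.009,0,-6.8,80,0.004,0.0095,0,-6.8,80,0.003,0.01,0,-6.8,80,0.0015,0.01,0,-6.8,80,0,0.01,0,-6.8])

```text
t: 8.5
eef_pos: [0.5165, 0.1784, 0.0911]
ee_rot: [179.8, -0.2, 47.8]
contact_force: [-0.7, -0.2, 0.1]
opening: 0.0585
grasp_force: 0.0
```

send_rows(motion=[80,-0.001,0.01,0,-6.8,80,-0.002,0.01,0,-6.8,80,-0.0035,0.01,0,-6.8,80,-0.0045,0.009,0,-6.8,80,-0.0055,0.0085,0,-6.8])

```text
t: 9.0
eef_pos: [0.5506, 0.1403, 0.0911]
ee_rot: [179.7, -0.0, 81.8]
contact_force: [-0.6, 0.5, -0.0]
opening: 0.0582
grasp_force: 0.0
```

Run:
```python
from h import *
look()
plan([(554,134,90,88.5,80,40),(554,134,6,88.5,80,29),(554.3,160,6,88.5,80,9)])
```

```text
case (array([559. , 268.1]), -0.93, array([99.3, 54.1]), np.float64(36.3), 432) in stop [-48.7 -55.6] 0.5281775886079451
case (array([558.5, 269.4]), 0.67, array([98. , 54.1]), np.float64(36.3), 411) in stop [-49.3 -54.3] 2.128177588607945
at [551.6 139.3  91.3] [ 1.7967e+02 -1.0000e-02  8.1950e+01] t 9.05
80,-0.0049,0.0031,0.0013,-6.6,80,0,0,0.028,0,80,0,0,0.028,0,80,0,0,0.028,0,80,0.0087,-0.0001,0,0
80,0.0087,-0.0001,0,0,80,0.0086,-0.0002,0,0,80,0,0,0,0,80,0,0,0,0,80,0,0,0,0
```

send_rows(motion=[80,-0.005,0.003,0.001,-6.6,80,0,0,0.028,0,80,0,0,0.028,0,80,0,0,0.028,0,80,0.009,0,0,0])

```text
t: 9.55
eef_pos: [0.5483, 0.1438, 0.0016]
ee_rot: [-179.6, 0.1, 88.0]
contact_force: [-0.4, 0.6, -0.2]
opening: 0.0585
grasp_force: 0.0
```

send_rows(motion=[80,0.009,0,0,0,80,0.008,0,0,0,80,0.006,0,0,0,80,0.006,0,0,0,80,0.005,0,0,0])

```text
t: 10.05
eef_pos: [0.5523, 0.1787, 0.0068]
ee_rot: [179.9, 0.1, 88.2]
contact_force: [-1.7, -6.2, 2.4]
opening: 0.0586
grasp_force: 2.8
```

send_rows(motion=[80,0.003,0,0,0,80,0.003,0,0,0,80,0.002,0,0,0,80,0,0,0,0,80,0,0,0,0])

```text
t: 10.55
eef_pos: [0.5528, 0.1842, 0.0068]
ee_rot: [179.9, 0.3, 88.4]
contact_force: [-1.5, -13.1, 3.5]
opening: 0.0587
grasp_force: 6.4
```

send_rows(motion=[80,0.003,0,0,0,80,0.001,0,0,0,80,0,0,0,0,80,0,0,0,0,80,0,0,0,0])

```text
t: 11.05
eef_pos: [0.5529, 0.1842, 0.0069]
ee_rot: [-180.0, 0.7, 88.5]
contact_force: [-2.9, -26.5, 6.7]
opening: 0.0584
grasp_force: 13.3
```

send_rows(motion=[80,-0.015,0,0,0,80,-0.02,0,0,0,80,-0.02,0,-0.03,0,80,-0.03,0,-0.03,0,80,-0.035,0,-0.02,0])

```text
t: 11.55
eef_pos: [0.5501, 0.071, 0.0887]
ee_rot: [179.6, -0.1, 88.2]
contact_force: [0.5, -0.2, -0.2]
opening: 0.0587
grasp_force: 0.0
```

Run:
```python
from h import *
look("push2");look(n="side")
p,d=eyes.read_camera("side");P=cloud("side",d)
print("stop side",fit_stop(P,max(eyes.regions_of("side","stop"),key=lambda r:r["confidence"])["region"],d))
```

```text
case (array([557.3, 259.7]), 89.09, array([127.9, 101.5]), np.float64(36.2), 1144) in stop [-50.2 -64. ] 90.54817758860794
case (array([557.1, 259.6]), 88.43, array([127. , 101.6]), np.float64(36.2), 1118) in stop [-50.4 -64.1] 89.88817758860795
case (array([561.2, 262.1]), 87.97, array([128.8, 105. ]), np.float64(37.1), 2168) in stop [-46.4 -61.5] 89.42817758860794
case (array([561.2, 262. ]), 87.89, array([128.8, 104.9]), np.float64(36.9), 1256) in stop [-46.4 -61.6] 89.34817758860794
stop side (array([ 0.611967  ,  0.32479452, -0.02996016]), np.float64(12.137922071449255))
```

The case is home: the top camera puts it at (-50.2,-64.0) mm in the stop frame, square. Now the large carton.

Run:
```python
from h import *
plan([(518,-121,90,104.2,0,40),(518,-121,2,104.2,0,30)])
```

```text
at [549.2  70.9  86.8] [ 1.7979e+02 -7.0000e-02  8.8060e+01] t 11.75
0,-0.0386,-0.0049,-0.0006,-3.2,0,-0.0382,-0.0071,-0.0007,-3.2,0,-0.0378,-0.0092,-0.0006,-3.2,0,-0.0372,-0.0113,-0.0007,-3.3,0,-0.0365,-0.0135,-0.0006,-3.2
0,0,0,0.0293,0,0,0,0,0.0293,0,0,0,0,0.0294,0,0,0,0,0,0,0,0,0,0,0
```

send_rows(motion=[0,-0.0386,-0.005,0,-3.2,0,-0.038,-0.007,0,-3.2,0,-0.038,-0.009,0,-3.2,0,-0.037,-0.011,0,-3.3,0,-0.0365,-0.0135,0,-3.2])

```text
t: 12.25
eef_pos: [0.5173, -0.1205, 0.0842]
ee_rot: [-180.0, -0.1, 104.5]
contact_force: [-0.1, 0.3, -0.3]
opening: 0.0852
grasp_force: 0.0
```

send_rows(motion=[0,0,0,0.015,0,0,0,0,0.015,0,0,0,0,0,0,0,0,0,0,0,0,0,0,0,0])

```text
t: 12.75
eef_pos: [0.5181, -0.1198, 0.0553]
ee_rot: [180.0, -0.0, 104.4]
contact_force: [0.4, 0.7, 0.5]
opening: 0.0856
grasp_force: 0.0
```

Run:
```python
from h import *
plan([(518,-121,2,104.2,0,30)])
```

```text
at [ 518.1 -119.8   55.3] [ 1.7999e+02 -1.0000e-02  1.0437e+02] t 12.75
0,-0.0006,-0.0002,0.0266,0.1,0,-0.0006,-0.0002,0.0267,0.1,0,0,0,0,0,0,0,0,0,0,0,0,0,0,0
```

send_rows(motion=[0,0,0,0.027,0.1,0,-0.001,0,0.026,0,0,0,0,0,0,255,0,0,0,0,255,0,0,0,0], squeeze=40)

```text
t: 13.25
eef_pos: [0.5197, -0.1223, 0.0043]
ee_rot: [179.8, 0.1, 104.2]
contact_force: [2.3, -0.2, -0.7]
opening: 0.0615
grasp_force: 47.2
```

send_rows(motion=[255,0,0,0,0,255,0,0,0,0,255,0,0,-0.005,0,255,0,0,-0.02,0,255,0,0,-0.025,0])

```text
t: 13.75
eef_pos: [0.5156, -0.1211, 0.0508]
ee_rot: [-179.7, -0.2, 104.2]
contact_force: [0.6, -0.5, -2.5]
opening: 0.0613
grasp_force: 47.1
```

send_rows(motion=[255,0,0,-0.03,0,255,0,0,-0.03,0,255,0,0,0,0,255,0,0,0,0,255,0,0,0,0])

```text
t: 14.25
eef_pos: [0.5161, -0.1212, 0.1098]
ee_rot: [-179.8, -0.2, 104.2]
contact_force: [0.1, 0.8, -3.2]
opening: 0.0612
grasp_force: 47.3
```

Run:
```python
from h import *
p,d=eyes.read_camera("side");cv2.imwrite("pics/grasp1.png",p[40:340,180:560,::-1])
plan([(559,261,110,88.4,255,35)])
```

```text
at [ 516.1 -121.3  109.6] [-179.77   -0.18  104.17] t 14.3
255,0.0327,0.0123,0,1.4,255,0.033,0.0115,0,1.4,255,0.0333,0.0107,0,1.4,255,0.0336,0.0098,0,1.4,255,0.0338,0.009,-0.0001,1.5
255,0.034,0.0081,0,1.4,255,0.0342,0.0073,-0.0001,1.5,255,0.0344,0.0064,0,1.4,255,0.0345,0.0056,-0.0001,1.5,255,0.0347,0.0047,0,1.4
255,0.0347,0.0038,-0.0001,1.5,255,0,0,0,0,255,0,0,0,0,255,0,0,0,0,255,0,0,0,0
```

View pics/grasp1.png

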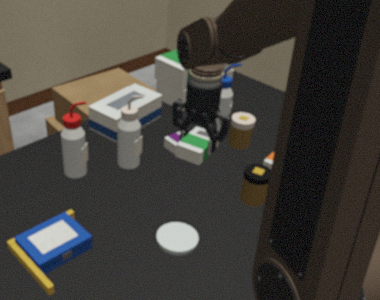

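The carton is held level between the fingers at crop pixel (193,148). I'll carry it to the case.

send_rows(motion=[255,0.033,0.012,0,1.4,255,0.033,0.0115,0,1.4,255,0.033,0.011,0,1.4,255,0.034,0.01,0,1.4,255,0.034,0.009,0,1.5])

```text
t: 14.8
eef_pos: [0.5362, 0.0538, 0.1101]
ee_rot: [-179.8, -0.0, 97.0]
contact_force: [1.4, -0.3, -3.2]
opening: 0.0615
grasp_force: 47.2
```

send_rows(motion=[255,0.034,0.008,0,1.4,255,0.034,0.007,0,1.5,255,0.034,0.0065,0,1.4,255,0.0345,0.0055,0,1.5,255,0.0345,0.005,0,1.4])

```text
t: 15.3
eef_pos: [0.5555, 0.2265, 0.1097]
ee_rot: [-179.8, 0.1, 89.8]
contact_force: [1.0, -0.0, -3.5]
opening: 0.0615
grasp_force: 47.2
```

send_rows(motion=[255,0.0345,0.004,0,1.5,255,0,0,0,0,255,0,0,0,0,255,0,0,0,0,255,0,0,0,0])

```text
t: 15.8
eef_pos: [0.5606, 0.2586, 0.1115]
ee_rot: [-179.9, 0.0, 88.3]
contact_force: [-0.4, -0.2, -2.9]
opening: 0.0612
grasp_force: 47.2
```

```bash
cat >> h.py <<'E'
def tops(z0,z1,n,x0=.45,x1=.65,y0=.15,y1=.36):
    p,d=eyes.read_camera(n);P=cloud(n,d)
    B=(P[...,2]>z0)&(P[...,2]<z1)&(P[...,0]>x0)&(P[...,0]<x1)&(P[...,1]>y0)&(P[...,1]<y1)&(d>0)
    print(n,top_rect(P,B)); return p
E
python3 - <<'E'
from h import *
plan([(559,261,45,88.4,255,25)])
E
```

```text
at [560.6 258.6 111.5] [-1.7991e+02  4.0000e-02  8.8300e+01] t 15.8
255,0.0008,-0.0006,0.0222,0,255,0.0008,-0.0006,0.0222,-0.1,255,0.0008,-0.0005,0.0221,0,255,0,0,0,0,255,0,0,0,0
```

send_rows(motion=[255,0.001,-0.0005,0.022,0,255,0.001,-0.0005,0.022,0,255,0.0005,-0.0005,0.022,0,255,0,0,0,0,255,0,0,0,0])

```text
t: 16.3
eef_pos: [0.5595, 0.2616, 0.0463]
ee_rot: [-180.0, 0.0, 88.3]
contact_force: [0.8, 0.4, -2.1]
opening: 0.0613
grasp_force: 47.0
```

send_rows(motion=[255,0,0,0.002,0,255,0,0,0.002,0,255,0,0,0,0,255,0,0,0,0,255,0,0,0,0])

```text
t: 16.8
eef_pos: [0.5597, 0.2625, 0.0427]
ee_rot: [180.0, -0.0, 88.4]
contact_force: [0.7, -0.1, -3.0]
opening: 0.0616
grasp_force: 47.1
```

send_rows(motion=[255,-0.001,0,0.001,0,255,0,0,0.001,0,255,0,0,0,0,255,0,0,0,0,255,0,0,0,0])

```text
t: 17.3
eef_pos: [0.5596, 0.2614, 0.0403]
ee_rot: [180.0, 0.0, 88.4]
contact_force: [0.4, -0.3, -3.3]
opening: 0.0614
grasp_force: 47.2
```

send_rows(motion=[255,0,0,0.001,0,255,0,0,0.001,0,255,0,0,0,0,255,0,0,0,0,255,0,0,0,0])

```text
t: 17.8
eef_pos: [0.5596, 0.2614, 0.0402]
ee_rot: [-180.0, 0.0, 88.4]
contact_force: [-5.0, -1.4, 6.3]
opening: 0.0614
grasp_force: 48.3
```

Contact. The load has moved onto the case, so I'll open the gripper and rise.

send_rows(motion=[0,0,0,-0.001,0,0,0,0,0,0,0,0,0,0,0,0,0,0,0,0,0,0,0,-0.01,0])

```text
t: 18.3
eef_pos: [0.5583, 0.261, 0.0479]
ee_rot: [-179.8, 0.1, 88.4]
contact_force: [-0.6, -0.0, 0.3]
opening: 0.0852
grasp_force: 0.0
```

send_rows(motion=[0,0,0,-0.03,0,0,0,0,-0.035,0,0,-0.03,0,-0.025,0,0,-0.04,0,0,0,0,-0.04,0,0,0])

```text
t: 18.8
eef_pos: [0.5574, 0.1508, 0.1419]
ee_rot: [179.8, -0.0, 88.5]
contact_force: [0.2, -0.2, -0.1]
opening: 0.0852
grasp_force: 0.0
```

send_rows(motion=[0,-0.04,0,0,0,0,-0.04,0,0,0,0,-0.04,0,0,0,0,0,0,0,0,0,0,0,0,0])

```text
t: 19.3
eef_pos: [0.5532, 0.0308, 0.14]
ee_rot: [180.0, -0.0, 88.2]
contact_force: [-0.6, 0.1, -0.9]
opening: 0.0855
grasp_force: 0.0
```

Run:
```python
from h import *
for n in("top","side"):
    tops(.063,.078,n); tops(.031,.042,n)
n="side"
p,d=eyes.read_camera(n);P=cloud(n,d)
for r in eyes.regions_of(n,"carton_medium")[:1]: print(r["confidence"],top_rect(P,r["region"]&(d>0)))
cv2.imwrite("pics/place1.png",p[...,::-1])
plan([(518,-121,140,90,0,42),(422.5,-354,140,97.7,0,42),(422.5,-354,60,97.7,0,30)])
```

```text
top (array([556.7, 260.9]), 88.93, array([96.3, 63.3]), np.float64(70.6), 557)
top (array([558.2, 259.9]), 88.64, array([127.9, 100.9]), np.float64(36.4), 504)
side (array([559. , 262.4]), 88.72, array([97.1, 66.7]), np.float64(71.1), 1080)
side (array([561. , 261.9]), 88.44, array([129. , 101.7]), np.float64(36.9), 848)
0.85 (array([ 423. , -354.1]), -82.34, array([91.4, 58. ]), np.float64(32.2), 431)
at [553.   32.6 139.3] [-1.800e+02 -1.000e-02  8.847e+01] t 19.6
0,-0.0386,-0.0077,-0.0002,-0.4,0,-0.0386,-0.008,-0.0002,-0.4,0,-0.0385,-0.0083,-0.0001,-0.4,0,-0.0384,-0.0085,-0.0002,-0.3,0,-0.0388,-0.0159,0,-1.3
0,-0.0385,-0.0168,0,-1.3,0,-0.0381,-0.0176,0,-1.3,0,-0.0377,-0.0185,0,-1.3,0,-0.0372,-0.0194,0,-1.3,0,-0.0368,-0.0202,0,-1.2
0,0,0,0.0267,0,0,0,0,0.0267,0,0,0,0,0.0266,0,0,0,0,0,0,0,0,0,0,0
```

View pics/place1.png

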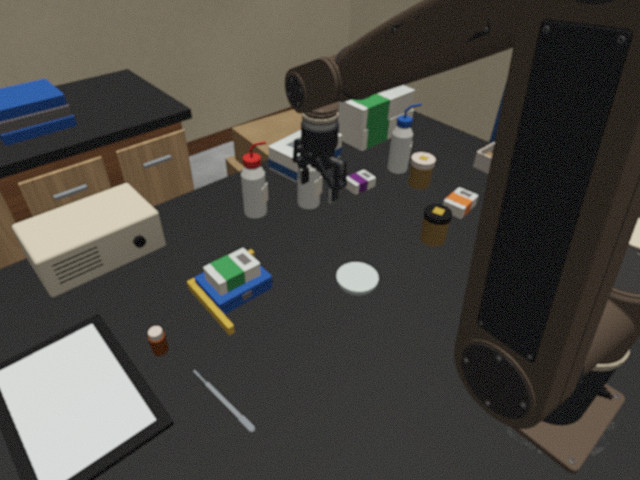

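The green carton sits flat on the case at pixel (232,270), within about 2 mm of centre. Medium next.

send_rows(motion=[0,-0.0385,-0.008,0,-0.4,0,-0.0385,-0.008,0,-0.4,0,-0.0385,-0.008,0,-0.4,0,-0.0385,-0.0085,0,-0.3,0,-0.039,-0.016,0,-1.3])

```text
t: 20.1
eef_pos: [0.5019, -0.1617, 0.1396]
ee_rot: [179.9, 0.0, 91.3]
contact_force: [1.0, -0.6, 0.3]
opening: 0.0854
grasp_force: 0.0
```

send_rows(motion=[0,-0.0385,-0.017,0,-1.3,0,-0.038,-0.0175,0,-1.3,0,-0.0375,-0.0185,0,-1.3,0,-0.037,-0.0195,0,-1.3,0,-0.037,-0.02,0,-1.2])

```text
t: 20.6
eef_pos: [0.4214, -0.3555, 0.1394]
ee_rot: [180.0, 0.0, 97.7]
contact_force: [1.2, 0.3, -1.2]
opening: 0.0853
grasp_force: 0.0
```

send_rows(motion=[0,0,0,0.027,0,0,0,0,0.027,0,0,0,0,0.026,0,0,0,0,0,0,0,0,0,0,0])

```text
t: 21.1
eef_pos: [0.422, -0.3542, 0.0593]
ee_rot: [-180.0, -0.0, 97.6]
contact_force: [-0.1, 0.4, 0.6]
opening: 0.0853
grasp_force: 0.0
```

Run:
```python
from h import *
plan([(423,-354.4,2,97.7,0,30)])
```

```text
at [ 422.  -354.2   59.3] [-1.7997e+02 -5.0000e-02  9.7620e+01] t 21.1
0,-0.0002,0.0005,0.0287,0,0,-0.0002,0.0005,0.0286,-0.1,0,0,0,0,0,0,0,0,0,0,0,0,0,0,0
```

send_rows(motion=[0,0,0.0005,0.029,0,0,0,0.0005,0.028,0,0,0,0,0,0,255,0,0,0,0,255,0,0,0,0])

```text
t: 21.6
eef_pos: [0.4241, -0.3559, 0.0048]
ee_rot: [179.9, 0.2, 97.6]
contact_force: [-0.2, -0.1, 0.2]
opening: 0.0593
grasp_force: 0.0
```

send_rows(motion=[255,0,0,0,0,255,0,0,0,0,255,0,0,0,0,255,0,0,0,0,255,0,0,-0.005,0])

```text
t: 22.1
eef_pos: [0.4228, -0.3546, 0.008]
ee_rot: [180.0, 0.0, 97.6]
contact_force: [0.4, -0.2, -2.1]
opening: 0.0552
grasp_force: 44.4
```

send_rows(motion=[255,0,0,-0.025,0,255,0,0,-0.035,0,255,0,0,-0.04,0,255,0,0,-0.04,0,255,0,0,0,0])

```text
t: 22.6
eef_pos: [0.4253, -0.3575, 0.1545]
ee_rot: [179.6, 0.6, 97.6]
contact_force: [1.5, -1.3, -1.3]
opening: 0.055
grasp_force: 44.5
```

Run:
```python
from h import *
plan([(500,-121,145,93,255,38),(559.2,261.5,145,88.7,255,38)])
```

```text
at [ 425.3 -357.5  154.5] [179.6    0.64  97.58] t 22.6
255,0.0321,0.015,0.0014,0.7,255,0.0323,0.0146,0.0014,0.6,255,0.0324,0.0143,0.0013,0.7,255,0.0326,0.0139,0.0014,0.6,255,0.0327,0.0136,0.0013,0.7
255,0.0329,0.0132,0.0014,0.6,255,0.033,0.0128,0.0013,0.7,255,0.0345,0.0072,0,0.4,255,0.0345,0.0069,0,0.4,255,0.0345,0.0067,0,0.4
255,0.0346,0.0065,0,0.4,255,0.0346,0.0062,0,0.4,255,0.0347,0.006,0,0.4,255,0.0347,0.0057,0,0.4,255,0.0348,0.0055,0,0.4
255,0.0348,0.0052,0,0.4,255,0.0348,0.005,0,0.3,255,0.0349,0.0049,0,0.4,255,0,0,0,0,255,0,0,0,0
```

send_rows(motion=[255,0.032,0.015,0,0.7,255,0.032,0.0145,0,0.6,255,0.0325,0.0145,0,0.7,255,0.0325,0.014,0,0.6,255,0.0325,0.0135,0,0.7])

```text
t: 23.1
eef_pos: [0.4753, -0.1842, 0.1458]
ee_rot: [-179.9, -0.1, 94.2]
contact_force: [0.5, 0.0, -2.0]
opening: 0.0553
grasp_force: 44.4
```

send_rows(motion=[255,0.033,0.013,0,0.6,255,0.033,0.013,0,0.7,255,0.0345,0.007,0,0.4,255,0.0345,0.007,0,0.4,255,0.0345,0.0065,0,0.4])

```text
t: 23.6
eef_pos: [0.5122, -0.0125, 0.1458]
ee_rot: [-179.9, -0.0, 91.7]
contact_force: [0.5, 0.5, -2.1]
opening: 0.0551
grasp_force: 44.3
```

send_rows(motion=[255,0.0345,0.0065,0,0.4,255,0.0345,0.006,0,0.4,255,0.0345,0.006,0,0.4,255,0.0345,0.006,0,0.4,255,0.0345,0.0055,0,0.4])

```text
t: 24.1
eef_pos: [0.5392, 0.1601, 0.1456]
ee_rot: [-179.8, 0.0, 89.8]
contact_force: [0.6, -0.3, -2.9]
opening: 0.0552
grasp_force: 44.3
```

send_rows(motion=[255,0.034,0.005,0,0.4,255,0.034,0.005,0,0.3,255,0.03,0.005,0,0.4,255,0,0,0,0,255,0,0,0,0])

```text
t: 24.6
eef_pos: [0.5552, 0.2567, 0.1456]
ee_rot: [-179.8, 0.1, 88.8]
contact_force: [-0.3, -0.7, -2.6]
opening: 0.0552
grasp_force: 44.4
```

Run:
```python
from h import *
plan([(559.2,261.5,80,88.7,255,25)])
```

```text
at [555.2 256.7 145.6] [-1.7983e+02  8.0000e-02  8.8760e+01] t 24.6
255,0.0016,0.0013,0.0219,0,255,0.0017,0.0013,0.0219,0,255,0.0016,0.0013,0.0218,0.1,255,0,0,0,0,255,0,0,0,0
```

send_rows(motion=[255,0.0015,0.0015,0.022,0,255,0.0015,0.0015,0.022,0,255,0.0015,0.001,0.022,0,255,0,0,0,0,255,0,0,0,0])

```text
t: 25.1
eef_pos: [0.56, 0.2598, 0.0807]
ee_rot: [-179.9, 0.0, 88.6]
contact_force: [0.1, 1.2, -2.6]
opening: 0.0552
grasp_force: 44.4
```

send_rows(motion=[255,0,0,0.002,0,255,0,0,0.001,0,255,0,0,0,0,255,0,0,0,0,255,0,0,0,0])

```text
t: 25.6
eef_pos: [0.5607, 0.2611, 0.0787]
ee_rot: [180.0, -0.0, 88.7]
contact_force: [-0.3, -1.0, -1.9]
opening: 0.0552
grasp_force: 44.4
```

send_rows(motion=[255,0,0,0.001,0,255,0,0,0.001,0,255,0,0,0,0,255,0,0,0,0,255,0,0,0,0])

```text
t: 26.1
eef_pos: [0.5606, 0.261, 0.0763]
ee_rot: [180.0, -0.0, 88.7]
contact_force: [0.2, -0.0, -3.0]
opening: 0.0553
grasp_force: 44.4
```

send_rows(motion=[255,0,-0.001,0.001,0,255,0,0,0.0005,0,255,0,0,0,0,255,0,0,0,0,255,0,0,0,0])

```text
t: 26.6
eef_pos: [0.5596, 0.2611, 0.0752]
ee_rot: [-180.0, -0.0, 88.7]
contact_force: [-1.9, -0.5, 0.9]
opening: 0.055
grasp_force: 44.7
```

send_rows(motion=[255,0,0,0.001,0,255,0,0,0.0005,0,255,0,0,0,0,255,0,0,0,0,255,0,0,0,0])

```text
t: 27.1
eef_pos: [0.5596, 0.2611, 0.0751]
ee_rot: [-180.0, 0.0, 88.7]
contact_force: [-4.7, -1.1, 6.8]
opening: 0.0554
grasp_force: 45.6
```

Contact. Releasing and retreating.

send_rows(motion=[0,0,0,-0.001,0,0,0,0,0,0,0,0,0,0,0,0,0,0,0,0,0,0,0,-0.01,0])

```text
t: 27.6
eef_pos: [0.5583, 0.2606, 0.0827]
ee_rot: [-179.8, 0.1, 88.7]
contact_force: [0.4, -0.7, -0.6]
opening: 0.0854
grasp_force: 0.0
```

send_rows(motion=[0,0,0,-0.03,0,0,0,0,-0.035,0,0,-0.03,0,-0.02,0,0,-0.04,0,0,0,0,-0.04,0,0,0])

```text
t: 28.1
eef_pos: [0.5578, 0.1504, 0.1717]
ee_rot: [179.8, -0.0, 88.8]
contact_force: [0.9, -0.2, 0.2]
opening: 0.085
grasp_force: 0.0
```

send_rows(motion=[0,-0.04,0,0,0,0,-0.04,0,0,0,0,-0.04,0,0,0,0,0,0,0,0,0,0,0,0,0])

```text
t: 28.6
eef_pos: [0.5544, 0.0304, 0.17]
ee_rot: [179.9, -0.0, 88.5]
contact_force: [0.2, 0.7, -0.7]
opening: 0.0851
grasp_force: 0.0
```

Run:
```python
from h import *
for n in("top","side"):
    tops(.096,.108,n); tops(.063,.078,n); p,d=eyes.read_camera(n);P=cloud(n,d)
    for r in eyes.regions_of(n,"carton_small")[:2]: print(r["confidence"],r["pixel"],top_rect(P,r["region"]&(d>0)))
    if n=="side": cv2.imwrite("pics/place2.png",p[...,::-1])
plan([(520,-130,170,88,0,42),(663,-226,150,85,0,42),(663,-226,60,85,0,30)])
```

```text
top (array([556.6, 260.9]), 87.74, array([84.2, 57.3]), np.float64(102.3), 458)
top (array([534.7, 250.5]), -63.34, array([107.7,  48.2]), np.float64(71.4), 72)
side (array([560. , 262.4]), 88.54, array([84.7, 60.8]), np.float64(103.2), 872)
side (array([540.5, 274. ]), 59.59, array([110.1,  52.9]), np.float64(72.2), 252)
0.58 [351.9, 181.7] (array([ 664.6, -222.8]), 85.59, array([75.2, 55.4]), np.float64(30.4), 288)
0.5 [231.0, 281.0] (array([558. , 263.7]), 87.63, array([94.5, 62.5]), np.float64(69.9), 251)
at [554.2  32.  169.3] [-179.99   -0.     88.75] t 29.0
0,-0.0407,-0.0077,-0.0002,0.2,0,-0.0407,-0.0075,-0.0002,0.2,0,-0.0407,-0.0074,-0.0002,0.2,0,-0.0407,-0.0072,-0.0001,0.2,0,-0.0182,0.0293,0.004,0.6
0,-0.0179,0.0294,0.004,0.6,0,-0.0175,0.0296,0.004,0.6,0,-0.0172,0.0299,0.004,0.6,0,-0.017,0.03,0.004,0.6,0,0,0,0.03,0
0,0,0,0.03,0,0,0,0,0.03,0,0,0,0,0,0,0,0,0,0,0,0,0,0,0,0
```

View pics/place2.png

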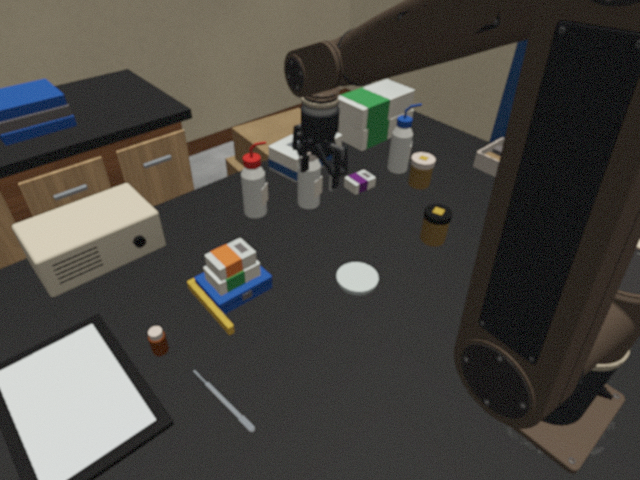

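The orange carton is flat and centred at pixel (231,258). Small carton next.

send_rows(motion=[0,-0.0405,-0.0075,0,0.2,0,-0.0405,-0.0075,0,0.2,0,-0.0405,-0.0075,0,0.2,0,-0.0405,-0.007,0,0.2,0,-0.018,0.0295,0.004,0.6])

```text
t: 29.5
eef_pos: [0.5466, -0.1512, 0.1653]
ee_rot: [-179.9, 0.0, 87.1]
contact_force: [1.0, 0.8, 0.9]
opening: 0.0851
grasp_force: 0.0
```

send_rows(motion=[0,-0.018,0.0295,0.004,0.6,0,-0.0175,0.0295,0.004,0.6,0,-0.017,0.03,0.004,0.6,0,-0.017,0.03,0.004,0.6,0,0,0,0.03,0])

```text
t: 30.0
eef_pos: [0.669, -0.2296, 0.1239]
ee_rot: [179.3, 0.3, 84.8]
contact_force: [0.3, 0.4, 0.1]
opening: 0.0854
grasp_force: 0.0
```

send_rows(motion=[0,0,0,0.03,0,0,0,0,0.03,0,0,0,0,0,0,0,0,0,0,0,0,0,0,0,0])

```text
t: 30.5
eef_pos: [0.6648, -0.2265, 0.0619]
ee_rot: [179.8, 0.1, 84.9]
contact_force: [0.6, 0.5, 0.5]
opening: 0.0852
grasp_force: 0.0
```

Run:
```python
from h import *
plan([(663.5,-226,2,84.8,0,30)])
```

```text
at [ 664.8 -226.5   61.9] [1.7979e+02 8.0000e-02 8.4890e+01] t 30.5
0,0.0002,-0.0007,0.0299,0,0,0.0002,-0.0006,0.03,0.1,0,0,0,0,0,0,0,0,0,0,0,0,0,0,0
```

send_rows(motion=[0,0,-0.0005,0.029,0,0,0,-0.0005,0.029,0,0,0,0,0,0,255,0,0,0,0,255,0,0,0,0])

```text
t: 31.0
eef_pos: [0.6642, -0.2268, 0.0045]
ee_rot: [179.7, 0.1, 84.9]
contact_force: [-0.1, 0.6, 0.4]
opening: 0.0589
grasp_force: 0.0
```

send_rows(motion=[255,0,0,0,0,255,0,0,0,0,255,0,0,0,0,255,0,0,0,0,255,0,0,-0.005,0])

```text
t: 31.5
eef_pos: [0.6625, -0.226, 0.007]
ee_rot: [180.0, 0.0, 84.9]
contact_force: [-0.0, -0.1, -2.0]
opening: 0.0491
grasp_force: 43.5
```

send_rows(motion=[255,0,0,-0.025,0,255,0,0,-0.035,0,255,0,0,-0.04,0,255,0,0,-0.04,0,255,0,0,-0.035,0])

```text
t: 32.0
eef_pos: [0.6619, -0.2257, 0.183]
ee_rot: [-180.0, -0.0, 84.9]
contact_force: [0.0, -0.5, -1.5]
opening: 0.0493
grasp_force: 43.6
```

Run:
```python
from h import *
plan([(540,-130,180,86,255,38),(540,60,180,88,255,38),(559.2,261.5,180,88.4,255,38)])
```

```text
at [ 661.9 -225.7  183. ] [-179.99   -0.     84.87] t 32.0
255,0.0169,-0.026,0.0006,-0.2,255,0.017,-0.0259,0.0006,-0.2,255,0.017,-0.0259,0.0006,-0.2,255,0.0172,-0.0258,0.0006,-0.3,255,0.0173,-0.0258,0.0006,-0.2
255,0.0379,-0.0027,0,-0.4,255,0.0379,-0.0024,0,-0.4,255,0.0379,-0.0021,0,-0.4,255,0.038,-0.0019,0,-0.4,255,0.0379,-0.0016,0,-0.4
255,0.0337,0.002,0,-0.1,255,0.0337,0.0021,0,-0.1,255,0.0337,0.0021,0,-0.1,255,0.0337,0.0022,0,0,255,0.0336,0.0022,0,-0.1
255,0.0337,0.0022,0,0,255,0,0,0,0,255,0,0,0,0,255,0,0,0,0,255,0,0,0,0
```

send_rows(motion=[255,0.017,-0.026,0,-0.2,255,0.017,-0.026,0,-0.2,255,0.017,-0.026,0,-0.2,255,0.017,-0.026,0,-0.3,255,0.017,-0.026,0,-0.2])

```text
t: 32.5
eef_pos: [0.5379, -0.1294, 0.1806]
ee_rot: [-179.9, -0.0, 86.0]
contact_force: [-0.3, 0.6, -0.8]
opening: 0.0491
grasp_force: 43.6
```

send_rows(motion=[255,0.038,-0.0025,0,-0.4,255,0.038,-0.0025,0,-0.4,255,0.038,-0.002,0,-0.4,255,0.038,-0.002,0,-0.4,255,0.038,-0.0015,0,-0.4])

```text
t: 33.0
eef_pos: [0.5389, 0.0613, 0.1809]
ee_rot: [-179.9, -0.0, 88.0]
contact_force: [1.4, -0.7, -2.1]
opening: 0.0492
grasp_force: 43.5
```

send_rows(motion=[255,0.034,0.002,0,-0.1,255,0.034,0.002,0,-0.1,255,0.0335,0.002,0,0,255,0.0335,0.002,0,0,255,0.0335,0.002,0,-0.1])

```text
t: 33.5
eef_pos: [0.5547, 0.2291, 0.1807]
ee_rot: [-179.9, 0.0, 88.3]
contact_force: [0.6, -0.5, -2.7]
opening: 0.0493
grasp_force: 43.5
```

send_rows(motion=[255,0.032,0.002,0,0,255,0,0,0,0,255,0,0,0,0,255,0,0,0,0,255,0,0,0,0])

```text
t: 34.0
eef_pos: [0.5583, 0.2586, 0.1811]
ee_rot: [-180.0, 0.0, 88.2]
contact_force: [0.5, 0.3, -1.6]
opening: 0.049
grasp_force: 43.5
```

Run:
```python
from h import *
plan([(559.4,261,112,88.4,255,25)])
```

```text
at [558.3 258.6 181.1] [-1.7997e+02  3.0000e-02  8.8190e+01] t 34.0
255,0.0008,0.0003,0.023,-0.1,255,0.0008,0.0004,0.0231,-0.1,255,0.0008,0.0003,0.023,0,255,0,0,0,0,255,0,0,0,0
```

send_rows(motion=[255,0.001,0,0.023,-0.1,255,0.001,0,0.023,-0.1,255,0,0,0.022,0,255,0,0,0,0,255,0,0,0,0])

```text
t: 34.5
eef_pos: [0.5586, 0.2611, 0.1134]
ee_rot: [-180.0, 0.0, 88.4]
contact_force: [-0.3, 0.6, -1.5]
opening: 0.0497
grasp_force: 43.4
```

send_rows(motion=[255,0,0,0.002,0,255,0,0,0.001,0,255,0,0,0,0,255,0,0,0,0,255,0,0,0,0])

```text
t: 35.0
eef_pos: [0.5587, 0.2619, 0.1107]
ee_rot: [180.0, -0.0, 88.5]
contact_force: [0.6, 0.0, -1.3]
opening: 0.0493
grasp_force: 43.4
```

send_rows(motion=[255,0,0,0.001,0,255,0,0,0.0005,0,255,0,0,0,0,255,0,0,0,0,255,0,0,0,0])

```text
t: 35.5
eef_pos: [0.5585, 0.2618, 0.1088]
ee_rot: [-180.0, -0.0, 88.5]
contact_force: [0.2, 0.2, -2.4]
opening: 0.0493
grasp_force: 43.4
```

send_rows(motion=[255,0,0,0.001,0,255,0,0,0.0005,0,255,0,0,0,0,255,0,0,0,0,255,0,0,0,0])

```text
t: 36.0
eef_pos: [0.5585, 0.2618, 0.1074]
ee_rot: [180.0, -0.0, 88.5]
contact_force: [0.1, -0.5, -2.7]
opening: 0.0493
grasp_force: 43.4
```

send_rows(motion=[255,0,0,0.001,0,255,0,0,0,0,255,0,0,0,0,255,0,0,0,0,255,0,0,0,0])

```text
t: 36.5
eef_pos: [0.5587, 0.2619, 0.1068]
ee_rot: [180.0, -0.0, 88.5]
contact_force: [-1.0, 0.1, 2.0]
opening: 0.0489
grasp_force: 44.0
```

Contact, with vertical force going from -2.7 to +2.0 N. Releasing.

send_rows(motion=[255,0,0,0.0005,0,255,0,0,0,0,0,0,0,0,0,0,0,0,0,0,0,0,0,0,0])

```text
t: 37.0
eef_pos: [0.5584, 0.2617, 0.1053]
ee_rot: [-180.0, 0.0, 88.5]
contact_force: [0.1, 0.2, -0.5]
opening: 0.0856
grasp_force: 0.0
```

send_rows(motion=[0,0,0,0,0,0,0,0,-0.01,0,0,0,0,-0.03,0,0,0,0,-0.035,0,0,-0.03,0,-0.02,0])

```text
t: 37.5
eef_pos: [0.559, 0.234, 0.2051]
ee_rot: [179.7, -0.1, 88.7]
contact_force: [0.1, -0.7, 0.7]
opening: 0.0858
grasp_force: 0.0
```

send_rows(motion=[0,-0.04,0,0,0,0,-0.04,0,0,0,0,-0.04,0,0,0,0,-0.04,0,0,0,0,-0.04,0,0,0])

```text
t: 38.0
eef_pos: [0.5524, 0.0304, 0.2019]
ee_rot: [179.9, 0.0, 88.5]
contact_force: [0.8, -0.1, 0.7]
opening: 0.0856
grasp_force: 0.0
```

send_rows(motion=[0,0,0,0,0,0,0,0,0,0,0,0,0,0,0,0,0,0,0,0,0,0,0,0,0])

```text
t: 38.5
eef_pos: [0.5523, 0.033, 0.2008]
ee_rot: [-180.0, -0.0, 88.6]
contact_force: [0.4, 0.1, -0.1]
opening: 0.0855
grasp_force: 0.0
```

Run:
```python
from h import *
for n in("top","side"):
    tops(.126,.138,n); p=tops(.031,.042,n)
    if n=="side": cv2.imwrite("pics/place3.png",p[...,::-1])
```

```text
top (array([555.7, 260.7]), 87.95, array([72.4, 51. ]), np.float64(132.4), 401)
top (array([557.8, 259.7]), 89.25, array([127.7, 100.8]), np.float64(36.1), 435)
side (array([558.1, 262.4]), 88.87, array([73.2, 52.6]), np.float64(133.1), 695)
side (array([561.2, 262. ]), 88.76, array([128.3, 103.8]), np.float64(37.0), 842)
```

View pics/place3.png

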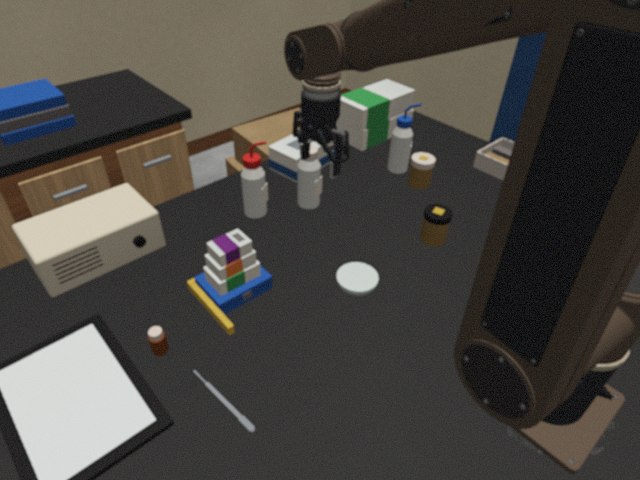

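The stack is complete and square at pixel (232,268), with all tiers within about 2 mm, and the bystanders have not moved.

```bash
python3 -c "from station import ticket; print(ticket.sign_off())"
```

```text
the job is handed in; nothing more can be done
None
```

The case is home in the corner of the stop and the large, medium and small cartons are stacked on it, each within about 2 mm of centre by camera; the job is handed in at about 39 s of the 72 s limit, and sign-off gave no verdict.

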